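Rack the sharpening plates and latch the keeper

ROBOT

A 7-joint arm with a two-finger parallel gripper is mounted at the origin on the work surface. World frame = base frame: x ahead of the robot, y to its left, z up, the work surface at z = 0. Lengths are in m, angles in rad, forces in N, time in s.
With the tool pointing down it reaches from about 0.35 to 0.9 m from the base axis. Payload 19.9 kg.
Tool frame: the origin (TCP) lies on the centre line of the jaws, within the pads' length; the fingertips stand 22 mm ahead of it and the grasp point (between the pads) lies 3 mm ahead of it; z points along the fingers, y is the line along which they close (so a half turn about z gives the same grasp; the last joint's range is limited). The gripper opens to 94 mm and grips with 3 to 60 N. Pads are 16 mm wide; open, the fingers measure 119 mm over their backs; the gripper's body (75 mm by 177 mm) begins 78 mm behind the grasp point.
Start: joints at [-1.238, 0.417, -0.01, 1.614, 0.005, 1.111, -0.053], TCP at [0.228, 0.582, 0.227] pointing down, gripper open.
Joint ranges: [-2.81, 2.81], [-0.39, 2.02], [-1.27, 1.25], [0.06, 2.57], [-1.19, 4.33], [0.19, 2], [-2.82, 2.82]. Speed limits (rad/s): [1.89, 1.89, 2.39, 2.39, 3.01, 3.01, 3.01].

INTERFACE

Orientations are given as a unit quaternion [w, x, y, z].
In Python, from rig import arm gives the robot as it stands. The module is installed in compiled form; this text tells all that it offers.
- The arm moves only by the shell command python3 -m crank 'ROWS' [OPENING]. ROWS is JSON, a list of rows, each an object with "slide": the shift along the tool's x, y, z in m, a list of three; "turn": the turn about the tool's z in rad. A call has exactly 10 rows; each row is the pose to reach, as a shift and turn from the pose commanded when the call began, along the tool's axes at that moment; what a row does not reach only later rows make up. A row lasts 1/12 s, in which the tool goes at most 41.7 mm and 7.16 degrees, less where a joint would pass 70% of its speed; a pose out of reach is approached as far as the arm can. A call with a gripper value outside its range is refused whole. OPENING is the gripper command: -1 is fully open, 1 is shut, values between are in proportion, set as the call begins (- or left out, the last holds). The fingers move at their own pace and stop on an object; the grip force is fixed at half the most. Time passes only in rows, so rows that repeat a pose let the fingers close, or fill a call up. It gives the time, the measured TCP pose, the force, the opening and the grip force at its end, in the units of the state.
- arm.get_obs(): the state, without advancing time (a new reading comes with each control period).
- arm.get_image(name): name is "scene" or "top" or "wrist"; returns a dict with "pixels" (400x640x3 uint8, red, green, blue), "range_z" (400x640 float32, m along the optical axis (not along the pixel's ray), 0 where there is no reading), "mtx" (3x3 intrinsics, pixels), "eye" and "rotation" of the camera in the world; the wrist camera has in their place "T_tool_cam" (4x4, takes a point from camera to tool coordinates, whose origin is the TCP and whose axes are the flange's). Camera axes: x right, y down, z forward; pixel columns grow to the right and rows downward; lengths in m; the calibration is good to about 2 mm. A picture is of the moment at which its call begins: read the wrist's pose just before it.
- arm.sign_off(): hands the job in; it is judged then, once.
The state is a dict: "time": time; "joint_pos": joint angles; "joint_velocities": joint speeds; "effort": joint torques, N m; "position": TCP position; "orientation": TCP orientation; "wrist_force": force on the tool from outside, world axes, zero at the start; "wrist_torque": the same for the moment, N m; "opening": finger opening in m; "finger_force": force on a finger pad.
Only numpy, scipy, OpenCV 4.12 (cv2) and the standard library are available. Lean on these libraries where they do the work, as an engineer would, in place of code of your own. Each camera call takes 0.05 s, during which the arm holds its last target. There are 200 camera calls.

TASK

Put the sharpening plates away: swing the keeper bar of the rack wide open, then slide the blue plate and the red plate from their drying blocks fully home into the rack slots marked with their own colour. Then swing the keeper bar shut over the plates until it clicks into its detent. Leave the green plate in its slot and everything else on the bench where it is.

Things in the scene. Friction and masses are not known exactly. Their poses are not given: they have to be found in the camera images.
- keeper (a joint): Angle of the keeper bar about its upright hinge, rad: 0 = shut on its stop, held by the detent (a sprung brass ball on the far post; the bar's end rides over it between 0.09 and 0.045 rad, taking a few newtons). Grows as the bar swings to the rack's +x side (counter-clockwise from above), to 1.75 = wide open. Stays where it is left. Starts ajar across the slots.
- keeper_hinge (a point): Point on the keeper bar's hinge axis, 90 mm above the bench; its axes are the rack's. The aluminium bar is 16 mm wide, 14 mm high (83 to 97 mm above the bench) and reaches 190 mm from the hinge. Shut, it lies along the rack's -y, 6 mm above the seated plates.
- keeper_knob (a point): Middle of the red upright knob on top of the keeper bar: 14 mm in diameter, from 97 to 133 mm above the bench; this point is 118 mm above the bench, 150 mm from the hinge axis. Its axes turn with the bar, whose free end points along its -y. Move the bar by pinching the knob from above or pushing knob or bar sideways.
- rack: The beech rack, 170 x 220 mm (x, y), fixed to the bench; origin at the centre of its underside. The three slots run along its x at y = -55, 0 and 55 mm; the hinge post stands at x = 36, y = 88 mm, the detent post with its stop lug (98 mm high) at x = 36, y = -88 mm.
- plate_blue: Flat sharpening plate, blue plastic with steel faces: 120 mm long (x), 10 mm thick (y), 65 mm high (z), 0.25 kg. Origin at the middle of its lower long edge. Same either way round. Starts on edge in its own beech drying block (130 x 60 mm, slot floor 12 mm and block top 34 mm above the bench).
- plate_red: Flat sharpening plate, red plastic with steel faces: 120 mm long (x), 10 mm thick (y), 65 mm high (z), 0.25 kg. Origin at the middle of its lower long edge. Same either way round. Starts on edge in its own beech drying block (130 x 60 mm, slot floor 12 mm and block top 34 mm above the bench).
- plate_green: Flat sharpening plate, green plastic with steel faces: 120 mm long (x), 10 mm thick (y), 65 mm high (z), 0.25 kg. Origin at the middle of its lower long edge. Same either way round. Already fully home in the rack's green slot; it stays there.
- slot_blue (a point): Middle of the floor of the rack's blue slot, 12 mm above the bench; x along the slot, z up. The slot is 13 mm wide, 22 mm deep (rounded shoulders 34 mm above the bench), 134 mm long between the two blue tabs that mark it, one at each end (30 mm wide, tops 26 mm above the bench). Which colour is where varies.
- slot_red (a point): Middle of the floor of the rack's red slot, 12 mm above the bench; x along the slot, z up. The slot is 13 mm wide, 22 mm deep (rounded shoulders 34 mm above the bench), 134 mm long between the two red tabs that mark it, one at each end (30 mm wide, tops 26 mm above the bench). Which colour is where varies.
- slot_green (a point): Middle of the floor of the rack's green slot, 12 mm above the bench; x along the slot, z up. The slot is 13 mm wide, 22 mm deep (rounded shoulders 34 mm above the bench), 134 mm long between the two green tabs that mark it, one at each end (30 mm wide, tops 26 mm above the bench). Which colour is where varies.
- screwdriver: Bystander: screwdriver with a red handle lying behind the rack.
- wrench: Bystander: steel wrench lying behind the rack.
- oil_bottle: Bystander: yellow bottle with black cap, 44 mm in diameter, 110 mm high, standing behind.
- cork_block: Bystander: cork block 90 x 45 x 24 mm lying behind the blue plate's drying block.
- offcut: Bystander: brown wood offcut 100 x 35 x 22 mm lying behind the red plate's drying block.
- pencil_cup: Bystander: blue plastic cup, 70 mm in diameter, 80 mm high, standing behind.
Things that resemble listed ones, but are neither listed nor needed, are in the scene too. What is shaped like the plate_red but white is not meant.

How it is judged:
On the way, in this order (a step that is already met when the one before it is completed fails the run):
1. the keeper bar is swung wide open (beyond 1.0 rad) (value of joint keeper above 1 rad), for 0.2 s.
2. the blue and the red plate both stand fully home in the slots of their colours (z of plate_blue in the frame of slot_blue between -0.004 and 0.004 m and y of plate_blue in the frame of slot_blue between -0.005 and 0.005 m and x of plate_blue in the frame of slot_blue between -0.01 and 0.01 m and angle between each of plate_blue, plate_red's own z axis and vertical below 0.1 rad and angle between the x axis of plate_blue and the x axis of slot_blue, either way round below 0.08 rad and z of plate_red in the frame of slot_red between -0.004 and 0.004 m and y of plate_red in the frame of slot_red between -0.005 and 0.005 m and x of plate_red in the frame of slot_red between -0.01 and 0.01 m and angle between the x axis of plate_red and the x axis of slot_red, either way round below 0.08 rad), for 0.2 s.
3. the keeper bar is shut into its detent (value of joint keeper below 0.03 rad), for 0.2 s.
At the end, for the whole second after the job is handed in: The keeper bar is shut and held in its detent (below 0.03 rad); the blue, red and green plates each stand in the slot of their own colour, bottom within 4 mm of the slot floor, within 10 mm of the middle along the slot, upright, released and at rest (all of step 2 and value of joint keeper below 0.03 rad and z of plate_green in the frame of slot_green between -0.004 and 0.004 m and y of plate_green in the frame of slot_green between -0.005 and 0.005 m and x of plate_green in the frame of slot_green between -0.01 and 0.01 m and angle between plate_green's own z axis and vertical below 0.1 rad and angle between the x axis of plate_green and the x axis of slot_green, either way round below 0.08 rad and linear speed of each of plate_blue, plate_red, plate_green below 0.02 m/s and angular speed of each of plate_blue, plate_red, plate_green below 0.2 rad/s); the robot touches nothing.
It fails at once if the green plate is lifted or pulled from its slot (moved more than 15 mm) (distance of plate_green from where it was at the start of the episode above 0.015 m).
It fails at once if a bystander is shoved or knocked over (moved more than 30 mm) (distance of any of screwdriver, wrench, oil_bottle, cork_block, offcut, pencil_cup from where it was at the start of the episode above 0.03 m).
It also fails if it takes over 72 s, if anything falls off the work surface, if the arm or the gripper's body presses on something with over 40 N, if the wrist force passes 120 N, or if a joint passes its speed limit or range.

## Working session

There is one attempt and no reset: what is moved stays moved. The work goes in short steps, Python scripts to look and compute and a shell command to move; the robot and the scene stay as the last step left them, time stands still between calls to the robot, and variables do not carry over. Pictures are saved under pics/ and viewed, at most 10 in all, crops included, and the job is handed in when it is done.

```bash
mkdir -p pics; cat > h.py <<'E'
import numpy as np, cv2
from rig import arm
from scipy.spatial.transform import Rotation as R
def save(n,im): cv2.imwrite(f'pics/{n}.png',im['pixels'][:,:,::-1])
def pts(im):
    K=im['mtx'];z=im['range_z'];v,u=np.mgrid[:400,:640]
    c=np.stack([(u-K[0,2])/K[0,0]*z,(v-K[1,2])/K[1,1]*z,z],-1)
    return c@np.array(im['rotation']).T+np.array(im['eye'])
E
python3 - <<'E'
from h import *
o=arm.get_obs();print({k:np.round(v,4) for k,v in o.items()})
for n in('scene','top'):
    im=arm.get_image(n);save(n+'0',im);np.savez(n+'0.npz',**im);print(n,im['mtx'],im['eye'],im['rotation'])
E
```

```text
{'time': np.float64(0.0), 'joint_pos': array([-1.2385,  0.418 , -0.0103,  1.6142,  0.0047,  1.1107, -0.053 ]), 'joint_velocities': array([ 0.001 , -0.0018, -0.0015,  0.0008, -0.0008, -0.0006, -0.0001]), 'effort': array([ 2.10000e-03, -8.51265e+01,  6.39400e-01, -4.26007e+01,
       -4.88000e-02,  1.84000e-02,  1.00000e-04]), 'position': array([0.2281, 0.5815, 0.2268]), 'orientation': array([-1.000e-04,  1.858e-01,  9.826e-01, -6.000e-04]), 'wrist_force': array([0.648 , 0.3161, 0.1556]), 'wrist_torque': array([-0.023 ,  0.0191,  0.0255]), 'finger_force': np.float64(0.0), 'opening': np.float64(0.0941)}
scene [[361.22914606   0.         321.90843509]
 [  0.         361.22914606 199.43295694]
 [  0.           0.           1.        ]] [ 1.01296921 -0.42936998  0.82224751] [-0.33374815  0.84142903  0.39672841 -0.15236775]
top [[462.48188627   0.         318.70171871]
 [  0.         462.48188627 200.18326144]
 [  0.           0.           1.        ]] [ 0.21441307 -0.01764776  1.38062071] [ 0.07935205 -0.70037051  0.70522961 -0.07639113]
```

View pics/top0.png

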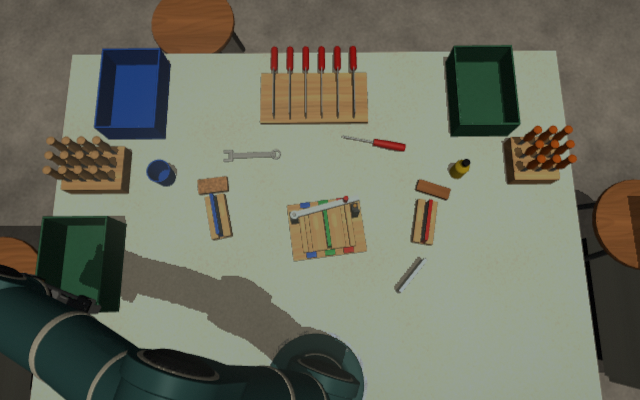

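View pics/scene0.png

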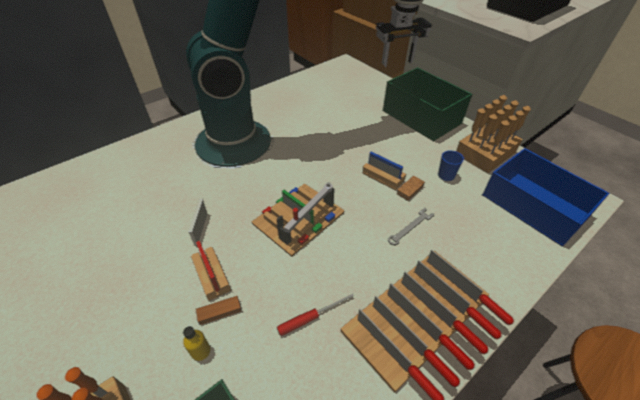

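The top view shows the rack at (328,230), with blue, green and red slots left to right and the hinge at (293,214). The knob is at (346,199), the blue plate at (217,215), the red plate at (425,222) and the white decoy at (410,275).

```bash
cat >> h.py <<'E'
def q2R(q):
    q=np.array(q); return R.from_quat([q[1],q[2],q[3],q[0]]).as_matrix()
def fix(im):
    im=dict(im)
    if 'rotation' in im and np.array(im['rotation']).size==4: im['rotation']=q2R(im['rotation'])
    return im
def masks(im):
    h=cv2.cvtColor(im['pixels'],cv2.COLOR_RGB2HSV);H,S,V=[h[...,i].astype(int) for i in range(3)]
    s=(S>130)&(V>50)
    return dict(red=s&((H<5)|(H>174)),green=s&(H>48)&(H<85),blue=s&(H>100)&(H<128))
def blobs(m,P,amin=8):
    n,l,st,c=cv2.connectedComponentsWithStats(m.astype(np.uint8),connectivity=8)
    for i in range(1,n):
        if st[i,4]<amin: continue
        p=P[l==i];p=p[np.isfinite(p).all(1)]
        r=cv2.minAreaRect(p[:,:2].astype(np.float32)*1000)
        yield st[i,4],c[i].round(1),np.median(p,0).round(4),[np.round(a,1) for a in r]
E
python3 - <<'E'
from h import *
im=fix(np.load('top0.npz'));P=pts(im)
for k,m in masks(im).items():
    m=m.copy();m[:165]=0;m[:,:190]=0;m[300:]=0;m[:,450:]=0
    for b in blobs(m,P,5): print(k,*b)
print(P[200,346],P[214,293],P[210,320],P[275,410])
E
```

```text
red 16 [345.4 197.9] [ 0.5001 -0.0863  0.1326] [array([359.5, -55.4]), array([ 11.4, 299.7]), np.float64(77.6)]
red 135 [428.1 219.5] [ 0.4495 -0.3258  0.0763] [array([ 448.3, -325.5]), array([ 10. , 117.8]), np.float64(80.1)]
red 40 [348.2 249.2] [ 0.3707 -0.098   0.0259] [array([371.3, -97.9]), array([12.2, 23.8]), np.float64(0.1)]
green 17 [322.1 201.4] [ 0.5154 -0.0228  0.0252] [array([513.9, -24.4]), array([ 7.1, 22. ]), np.float64(8.1)]
green 22 [325.9 218.2] [ 0.454  -0.0336  0.0771] [array([453.3, -33.4]), array([44.1,  5. ]), np.float64(7.8)]
green 5 [327.6 229. ] [ 0.4225 -0.039   0.0771] [array([422.7, -37.6]), array([2.8, 5.6]), np.float64(89.7)]
blue 93 [214.2 213.2] [0.471  0.2879 0.0778] [array([470.2, 287.4]), array([117.9,   7.5]), np.float64(12.4)]
blue 33 [304.7 204.8] [0.5041 0.0283 0.0254] [array([504.4,  28.8]), array([11.9, 23.7]), np.float64(15.9)]
blue 37 [311.1 254.2] [0.3571 0.0107 0.0255] [array([357.1,  10.6]), array([11.8, 23.8]), np.float64(2.0)]
[ 0.49402167 -0.08868279  0.13423477] [0.46097172 0.05911473 0.10717849] [ 0.47394569 -0.01666206  0.09683258] [ 0.29245432 -0.26917684  0.06032625]
```

```bash
cat >> h.py <<'E'
def go(x,y,z,yawdeg):
    o=arm.get_obs();M=q2R(o['orientation']);d=M.T@(np.array([x,y,z])-o['position'])
    cur=np.degrees(np.arctan2(M[1,1],M[0,1]));t=-np.radians((yawdeg-cur+180)%360-180)
    print('t',o['time'],'pos',o['position'].round(4),'yaw',cur.round(2),'tilt',np.degrees(np.arccos(-M[2,2])).round(2),'slide',d.round(4),'turn',t.round(4),'open',o['opening'].round(4),'F',o['wrist_force'].round(1))
E
python3 -c "
from h import *
go(.44,-.07,.30,14)"
```

```text
Traceback (most recent call last):
  File "h.py", line 29, in go
    print('t',o['time'],'pos',o['position'].round(4),'yaw',cur.round(2),'tilt',np.degrees(np.arccos(-M[2,2])).round(2),'slide',d.round(4),'turn',t.round(4),'open',o['opening'].round(4),'F',o['wrist_force'].round(1))
                                                                                                                                                                   ^^^^^^^^^^^^^^^^^^
AttributeError: 'float' object has no attribute 'round'
```

```bash
sed -i "s/o\['opening'\].round(4)/round(o['opening'],4)/" h.py
python3 -c "
from h import *
go(.44,-.07,.30,14)"
```

```text
t 0.1 pos [0.2281 0.5816 0.2269] yaw 68.58 tilt 0.06 slide [-0.4352 -0.5293 -0.0725] turn 0.9527 open 0.0937 F [-0.  -0.8  0. ]
```

```bash
python3 -m crank '[{"slide":[-0.024,-0.029,-0.004],"turn":0.053},{"slide":[-0.048,-0.058,-0.008],"turn":0.106},{"slide":[-0.072,-0.087,-0.012],"turn":0.159},{"slide":[-0.096,-0.116,-0.016],"turn":0.212},{"slide":[-0.12,-0.145,-0.02],"turn":0.265},{"slide":[-0.144,-0.174,-0.024],"turn":0.318},{"slide":[-0.168,-0.203,-0.028],"turn":0.371},{"slide":[-0.192,-0.232,-0.032],"turn":0.424},{"slide":[-0.216,-0.261,-0.036],"turn":0.477},{"slide":[-0.24,-0.29,-0.04],"turn":0.53}]' 0.35
python3 -c "
from h import *
go(.44,-.07,.30,14)"
```

```text
time: 0.93
position: [0.3457, 0.2223, 0.2675]
orientation: [-0.0, 0.438, 0.899, 0.0]
wrist_force: [1.7, 0.2, -0.7]
opening: 0.032
finger_force: 0.0
t 0.9333 pos [0.3457 0.2223 0.2675] yaw 38.07 tilt 0.02 slide [-0.2883 -0.1061 -0.0325] turn 0.4201 open 0.032 F [ 1.7  0.2 -0.7]
```

```bash
python3 -m crank '[{"slide":[-0.036,-0.013,-0.004],"turn":0.053},{"slide":[-0.072,-0.026,-0.008],"turn":0.106},{"slide":[-0.108,-0.04,-0.012],"turn":0.159},{"slide":[-0.144,-0.053,-0.016],"turn":0.212},{"slide":[-0.18,-0.066,-0.02],"turn":0.265},{"slide":[-0.216,-0.08,-0.024],"turn":0.318},{"slide":[-0.252,-0.093,-0.028],"turn":0.371},{"slide":[-0.28,-0.103,-0.032],"turn":0.42},{"slide":[-0.28,-0.103,-0.032],"turn":0.42},{"slide":[-0.28,-0.103,-0.032],"turn":0.42}]'
cat >> h.py <<'E'
def wrist(n):
    o=arm.get_obs();im=dict(arm.get_image('wrist'));T=np.array(im['T_tool_cam']);M=q2R(o['orientation'])
    im['rotation']=M@T[:3,:3];im['eye']=o['position']+M@T[:3,3];save(n,im)
    np.savez(n+'.npz',**im);return im
E
python3 - <<'E'
from h import *
im=wrist('w1');print(np.array(im['T_tool_cam']).round(3),im['eye']);P=pts(im)
for k,m in masks(im).items():
    for b in blobs(m,P,40): print(k,*b)
E
```

```text
time: 1.77
position: [0.438, -0.0606, 0.2994]
orientation: [-0.0, 0.616, 0.788, -0.0]
wrist_force: [-0.3, 0.1, 0.2]
opening: 0.03
finger_force: 0.0
[[-0.    -0.974 -0.226  0.066]
 [ 1.    -0.     0.001 -0.   ]
 [-0.001 -0.226  0.974 -0.157]
 [ 0.     0.     0.     1.   ]] [0.42200839 0.0034135  0.45661176]
red 288 [267.5 187.8] [ 0.3732 -0.0976  0.0257] [array([389.5, -52.7]), array([127.6,  23.6]), np.float64(70.4)]
red 101 [391.8 200.1] [ 0.5257 -0.075   0.0259] [array([526.8, -78. ]), array([ 6.4, 29.3]), np.float64(16.0)]
red 228 [384.4 226.9] [ 0.5018 -0.0841  0.1314] [array([483.3, -69.1]), array([11.1, 66.1]), np.float64(50.1)]
red 81 [276.3 375.4] [ 0.4367 -0.3186  0.0693] [array([ 427.4, -198.5]), array([ 23.9, 250.2]), np.float64(7.1)]
green 1166 [311.7 151.1] [ 0.4138 -0.0362  0.0766] [array([416.5, -22.5]), array([122.4,  48.2]), np.float64(12.4)]
green 233 [395.9 157.1] [ 0.5153 -0.0235  0.0259] [array([515.4, -24.3]), array([12.3, 28.3]), np.float64(9.6)]
blue 320 [275.2  95.6] [0.3596 0.0108 0.026 ] [array([386.3,  13.5]), array([68.7, 28.1]), np.float64(6.4)]
blue 311 [402.4 111. ] [0.5072 0.0296 0.0259] [array([507.3,  29.6]), array([14.8, 28.1]), np.float64(7.6)]
```

View pics/w1.png

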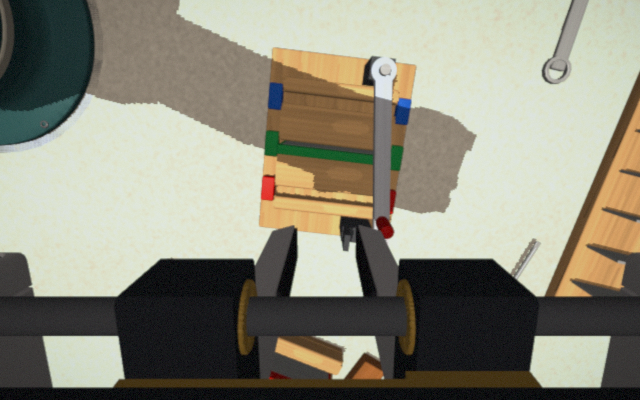

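The wrist view shows the rack whole: blue tabs at (275,96) and (402,111), hinge at (383,70) and knob at (385,227). I'll pinch the knob.

```bash
python3 -c "
from h import *
go(.502,-.0865,.125,14.6)"
```

```text
t 1.8167 pos [ 0.4378 -0.0594  0.2992] yaw 14.14 tilt 0.04 slide [-0.042   0.0557  0.1741] turn -0.008 open 0.0307 F [ 0.4  0.5 -0.9]
```

```bash
python3 -m crank '[{"slide":[-0.014,0.019,0.02],"turn":-0.008},{"slide":[-0.028,0.037,0.045],"turn":-0.008},{"slide":[-0.042,0.056,0.075],"turn":-0.008},{"slide":[-0.042,0.056,0.1],"turn":-0.008},{"slide":[-0.042,0.056,0.12],"turn":-0.008},{"slide":[-0.042,0.056,0.135],"turn":-0.008},{"slide":[-0.042,0.056,0.15],"turn":-0.008},{"slide":[-0.042,0.056,0.162],"turn":-0.008},{"slide":[-0.042,0.056,0.174],"turn":-0.008},{"slide":[-0.042,0.056,0.174],"turn":-0.008}]'
python3 -m crank '[{"slide":[0,0,0],"turn":0},{"slide":[0,0,0],"turn":0},{"slide":[0,0,0],"turn":0},{"slide":[0,0,0],"turn":0},{"slide":[0,0,0],"turn":0},{"slide":[0,0,0],"turn":0},{"slide":[0,0,0],"turn":0},{"slide":[0,0,0],"turn":0},{"slide":[0,0,0],"turn":0},{"slide":[0,0,0],"turn":0}]' 1
python3 - <<'E'
from h import *
go(.502,-.0865,.125,14.6)
r=.15;import math
# arc in tool axes: tool y tangential(+open), tool x: see direction
o=arm.get_obs();M=q2R(o['orientation']);H=np.array([.4649,.0574]);d=o['position'][:2]-H
print('r',np.hypot(*d),'ang',np.degrees(np.arctan2(d[1],d[0]))+82.7)
for i in range(0,14):
    a=.118*i;c,s=math.cos(a),math.sin(a);e=np.array([c*d[0]-s*d[1],s*d[0]+c*d[1]])-d
    print(round(-a,3),(M.T@[e[0],e[1],0]).round(3)[:2])
E
```

```text
time: 2.65
position: [0.5016, -0.0856, 0.1236]
orientation: [-0.001, 0.611, 0.792, -0.001]
wrist_force: [-0.1, -0.1, -1.2]
opening: 0.0305
finger_force: 0.0
time: 3.48
position: [0.5031, -0.0865, 0.1261]
orientation: [0.0, 0.611, 0.791, 0.0]
wrist_force: [-0.2, 0.3, 7.9]
opening: 0.0132
finger_force: 30.0
t 3.4833 pos [ 0.5031 -0.0865  0.1261] yaw 14.62 tilt 0.07 slide [ 0.0003 -0.0011  0.0011] turn 0.0003 open 0.0132 F [-0.2  0.3  7.9]
r 0.1488707241365804 ang 7.566092030496961
-0.0 [0. 0.]
-0.118 [0.001 0.018]
-0.236 [0.004 0.035]
-0.354 [0.009 0.052]
-0.472 [0.017 0.068]
-0.59 [0.026 0.083]
-0.708 [0.036 0.097]
-0.826 [0.048 0.109]
-0.944 [0.062 0.12 ]
-1.062 [0.077 0.13 ]
-1.18 [0.093 0.137]
-1.298 [0.109 0.143]
-1.416 [0.127 0.147]
-1.534 [0.144 0.148]
```

```bash
python3 -m crank '[{"slide":[0.0,0.009,0],"turn":-0.059},{"slide":[0.002,0.026,0],"turn":-0.177},{"slide":[0.006,0.044,0],"turn":-0.295},{"slide":[0.013,0.06,0],"turn":-0.413},{"slide":[0.021,0.076,0],"turn":-0.531},{"slide":[0.031,0.09,0],"turn":-0.649},{"slide":[0.042,0.103,0],"turn":-0.767},{"slide":[0.055,0.115,0],"turn":-0.885},{"slide":[0.069,0.125,0],"turn":-1.003},{"slide":[0.077,0.13,0],"turn":-1.062}]'
python3 - <<'E'
from h import *
go(.502,-.0865,.125,14.6)
import math
o=arm.get_obs();M=q2R(o['orientation']);H=np.array([.4649,.0574]);d=o['position'][:2]-H
print('r',np.hypot(*d),'ang',np.degrees(np.arctan2(d[1],d[0]))+82.7)
for i in range(0,6):
    a=.1*i;c,s=math.cos(a),math.sin(a);e=np.array([c*d[0]-s*d[1],s*d[0]+c*d[1]])-d
    print(round(-a,3),(M.T@[e[0],e[1],0]).round(3)[:2])
E
```

```text
time: 4.32
position: [0.6092, 0.023, 0.126]
orientation: [-0.0, 0.122, 0.992, 0.0]
wrist_force: [-10.2, 2.1, 12.5]
opening: 0.013
finger_force: 30.0
t 4.3167 pos [0.6092 0.023  0.126 ] yaw 75.95 tilt 0.07 slide [ 0.0774 -0.1322  0.0009] turn 1.0708 open 0.013 F [-10.2   2.1  12.5]
r 0.14834136776386908 ang 69.28966028750621
-0.0 [0. 0.]
-0.1 [0.001 0.015]
-0.2 [0.003 0.029]
-0.3 [0.007 0.044]
-0.4 [0.012 0.058]
-0.5 [0.019 0.071]
```

```bash
python3 -m crank '[{"slide":[0.001,0.015,0],"turn":-0.1},{"slide":[0.003,0.029,0],"turn":-0.2},{"slide":[0.007,0.044,0],"turn":-0.3},{"slide":[0.012,0.058,0],"turn":-0.4},{"slide":[0.012,0.058,0],"turn":-0.4},{"slide":[0.012,0.058,0],"turn":-0.4},{"slide":[0.012,0.058,0],"turn":-0.4},{"slide":[0.012,0.058,0],"turn":-0.4},{"slide":[0.012,0.058,0],"turn":-0.4},{"slide":[0.012,0.058,0],"turn":-0.4}]'
python3 -m crank '[{"slide":[0,0,0],"turn":0},{"slide":[0,0,0],"turn":0},{"slide":[0,0,0],"turn":0},{"slide":[0,0,-0.01],"turn":0},{"slide":[0,0,-0.03],"turn":0},{"slide":[0,0,-0.05],"turn":0},{"slide":[0,0,-0.08],"turn":0},{"slide":[0,0,-0.11],"turn":0},{"slide":[0,0,-0.14],"turn":0},{"slide":[0,0,-0.17],"turn":0}]' 0.35
python3 -c "
from h import *
go(.46,.245,.30,102)"
```

```text
time: 5.15
position: [0.6111, 0.0796, 0.126]
orientation: [-0.001, -0.073, 0.997, -0.0]
wrist_force: [-10.2, -2.1, 12.9]
opening: 0.0134
finger_force: 30.0
time: 5.98
position: [0.6117, 0.0798, 0.2979]
orientation: [0.0, -0.073, 0.997, -0.0]
wrist_force: [1.0, -0.4, -0.0]
opening: 0.0306
finger_force: 0.0
t 5.9833 pos [0.6117 0.0798 0.2979] yaw 98.37 tilt 0.04 slide [ 0.126   0.1855 -0.0022] turn -0.0634 open 0.0306 F [ 1.  -0.4 -0. ]
```

```bash
python3 -c "
from h import *
go(.525,.285,.28,102)"
```

```text
t 5.9833 pos [0.6117 0.0798 0.2979] yaw 98.37 tilt 0.04 slide [0.0559 0.2156 0.0178] turn -0.0634 open 0.0306 F [ 1.  -0.4 -0. ]
```

```bash
python3 -m crank '[{"slide":[0.009,0.036,0.003],"turn":-0.02},{"slide":[0.018,0.072,0.006],"turn":-0.04},{"slide":[0.027,0.108,0.009],"turn":-0.063},{"slide":[0.036,0.144,0.012],"turn":-0.063},{"slide":[0.045,0.18,0.015],"turn":-0.063},{"slide":[0.056,0.215,0.018],"turn":-0.063},{"slide":[0.056,0.215,0.018],"turn":-0.063},{"slide":[0.056,0.215,0.018],"turn":-0.063},{"slide":[0.056,0.215,0.018],"turn":-0.063},{"slide":[0.056,0.215,0.018],"turn":-0.063}]'
python3 - <<'E'
from h import *
im=wrist('w2');P=pts(im)
go(.47,.287,.08,102)
print(im['eye'])
m=masks(im)['blue']&(P[...,2]>.074)&(P[...,2]<.082)&(P[...,0]>.38)&(P[...,0]<.56)
print([m.sum()]); p=P[m]
print(np.median(p,0),cv2.minAreaRect(p[:,:2].astype(np.float32)*1000))
print(p.min(0),p.max(0))
c,v=np.linalg.eigh(np.cov(p[:,:2].T));print(p.mean(0),np.degrees(np.arctan2(v[1,1],v[0,1])))
E
```

```text
time: 6.82
position: [0.5259, 0.2831, 0.2779]
orientation: [0.0, -0.103, 0.995, -0.0]
wrist_force: [-0.2, 0.4, 0.3]
opening: 0.0302
finger_force: 0.0
t 6.8667 pos [0.5259 0.2832 0.2778] yaw 101.87 tilt 0.03 slide [0.054  0.0153 0.1978] turn -0.0023 open 0.0304 F [ 0.1 -0.5  0.4]
[0.46160547 0.27026732 0.43515316]
[np.int64(1155)]
[0.46988146 0.28758469 0.07693961] ((474.48980712890625, 288.62408447265625), (117.26858520507812, 8.90925407409668), 12.242332458496094)
[0.41662548 0.27225172 0.0743686 ] [0.5326965  0.30473396 0.0797775 ]
[0.47174693 0.28777621 0.07695978] -167.95346497336172
```

View pics/w2.png

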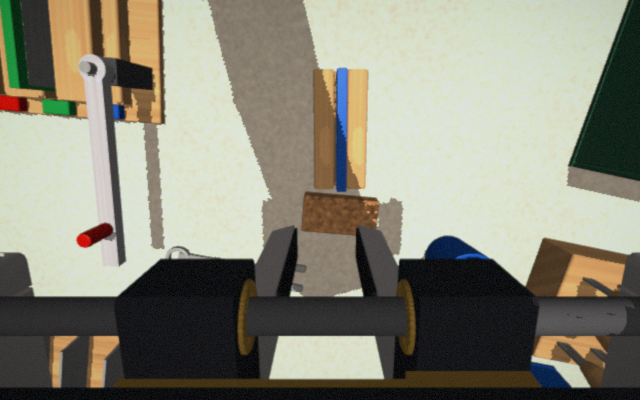

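The blue plate is at (342,130), in line with the jaws, and the keeper bar is wide open on the left. Descending to grasp the plate.

```bash
python3 -c "
from h import *
go(.474,.2884,.067,102.1)"
```

```text
t 6.8667 pos [0.5259 0.2832 0.2778] yaw 101.87 tilt 0.03 slide [0.0499 0.0159 0.2108] turn -0.0041 open 0.0304 F [ 0.1 -0.5  0.4]
```

```bash
python3 -m crank '[{"slide":[0.02,0.006,0.02],"turn":-0.004},{"slide":[0.035,0.012,0.045],"turn":-0.004},{"slide":[0.05,0.016,0.075],"turn":-0.004},{"slide":[0.05,0.016,0.105],"turn":-0.004},{"slide":[0.05,0.016,0.135],"turn":-0.004},{"slide":[0.05,0.016,0.16],"turn":-0.004},{"slide":[0.05,0.016,0.18],"turn":-0.004},{"slide":[0.05,0.016,0.195],"turn":-0.004},{"slide":[0.05,0.016,0.211],"turn":-0.004},{"slide":[0.05,0.016,0.211],"turn":-0.004}]'
python3 -m crank '[{"slide":[0,0,0],"turn":0},{"slide":[0,0,0],"turn":0},{"slide":[0,0,0],"turn":0},{"slide":[0,0,0],"turn":0},{"slide":[0,0,0],"turn":0},{"slide":[0,0,0],"turn":0},{"slide":[0,0,0],"turn":0},{"slide":[0,0,0],"turn":0},{"slide":[0,0,-0.005],"turn":0},{"slide":[0,0,-0.01],"turn":0}]' 1
python3 -c "
from h import *
go(.50,.02,.22,97.3)"
```

```text
time: 7.7
position: [0.4724, 0.288, 0.064]
orientation: [-0.002, -0.106, 0.994, -0.001]
wrist_force: [-0.7, -0.7, -1.3]
opening: 0.0306
finger_force: 0.0
time: 8.53
position: [0.4728, 0.2895, 0.0768]
orientation: [-0.0, -0.106, 0.994, -0.0]
wrist_force: [0.9, -1.9, -4.4]
opening: 0.01
finger_force: 30.0
t 8.5333 pos [0.4728 0.2895 0.0768] yaw 102.21 tilt 0.04 slide [ 0.0304 -0.2692 -0.1431] turn 0.0856 open 0.01 F [ 0.9 -1.9 -4.4]
```

```bash
python3 -m crank '[{"slide":[0,0,-0.03],"turn":0},{"slide":[0,0,-0.06],"turn":0},{"slide":[0.004,-0.035,-0.08],"turn":0.01},{"slide":[0.008,-0.073,-0.1],"turn":0.02},{"slide":[0.012,-0.112,-0.115],"turn":0.03},{"slide":[0.016,-0.151,-0.13],"turn":0.04},{"slide":[0.02,-0.19,-0.143],"turn":0.06},{"slide":[0.025,-0.23,-0.143],"turn":0.085},{"slide":[0.03,-0.269,-0.143],"turn":0.085},{"slide":[0.03,-0.295,-0.143],"turn":0.085}]'
python3 -m crank '[{"slide":[0,0,0],"turn":0},{"slide":[0,0,0],"turn":0},{"slide":[0,0,0],"turn":0},{"slide":[0,0,0],"turn":0},{"slide":[0,0,0],"turn":0},{"slide":[0,0,0],"turn":0},{"slide":[0,0,0],"turn":0},{"slide":[0,0,0],"turn":0},{"slide":[0,0,0],"turn":0},{"slide":[0,0,0],"turn":0}]'
python3 - <<'E'
from h import *
im=wrist('w3');P=pts(im)
go(.4334,.0202,.067,97.3)
for k,m in masks(im).items():
    for b in blobs(m&(P[...,2]<.03)&(P[...,2]>.02)&(P[...,0]<.56),P,30): print(k,*b)
m=masks(im)['blue']&(P[...,2]>.1);
for b in blobs(m,P,50):print('plate',*b)
m=masks(im)['green']&(P[...,2]>.07)&(P[...,2]<.085);
for b in blobs(m,P,50):print('greenplate',*b)
E
```

```text
time: 9.37
position: [0.5056, -0.0088, 0.2206]
orientation: [0.001, -0.063, 0.998, -0.0]
wrist_force: [0.5, 0.2, -3.3]
opening: 0.0097
finger_force: 30.0
time: 10.2
position: [0.5061, -0.0049, 0.2195]
orientation: [-0.0, -0.064, 0.998, -0.0]
wrist_force: [-0.3, -0.6, -3.7]
opening: 0.0101
finger_force: 30.0
t 10.25 pos [ 0.5061 -0.0049  0.2195] yaw 97.35 tilt 0.0 slide [0.0689 0.0342 0.1525] turn 0.0008 open 0.0096 F [ 0.5 -0.2 -2.6]
red 577 [241.6  26.4] [ 0.3733 -0.0982  0.0257] [array([373.6, -98.1]), array([15.1, 29.9]), np.float64(7.4)]
red 432 [249.4 188.1] [ 0.5212 -0.0793  0.0258] [array([521. , -79.2]), array([15.2, 29.6]), np.float64(8.0)]
green 449 [302.6  25.1] [ 0.3651 -0.0423  0.0258] [array([366.6, -44. ]), array([15., 29.]), np.float64(7.1)]
green 353 [302.2 188.3] [ 0.5147 -0.0267  0.0259] [array([514.4, -27.2]), array([14.9, 24.2]), np.float64(7.2)]
blue 572 [362.2  26.6] [0.3597 0.0101 0.0258] [array([359.8,  10. ]), array([15.1, 28.7]), np.float64(6.6)]
blue 410 [358.9 188.1] [0.5073 0.0291 0.026 ] [array([507.1,  29.3]), array([15.2, 28.2]), np.float64(6.5)]
plate 3804 [326.1 212.2] [ 0.4805 -0.0074  0.229 ] [array([480.6,  -8. ]), array([79.7, 10.6]), np.float64(7.7)]
plate 815 [326.  356.9] [0.5511 0.0016 0.2289] [array([502.1,  -4.5]), array([123.4,   8.7]), np.float64(7.2)]
greenplate 1785 [299.2 103.7] [ 0.4345 -0.0351  0.0769] [array([438.6, -34.6]), array([120.1,   9.7]), np.float64(7.3)]
```

View pics/w3.png

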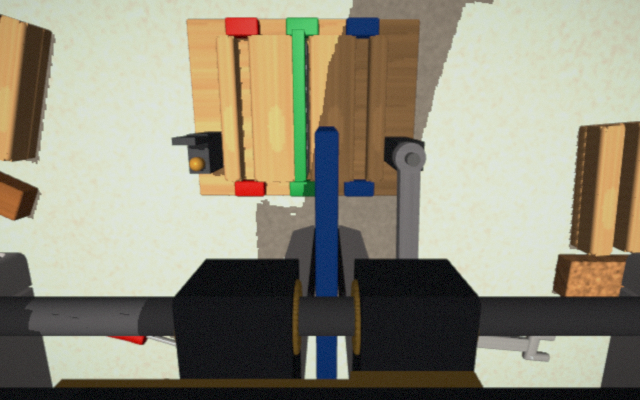

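The view shows the carried blue plate at (326,210), blue tabs at (362,27) and (359,188), and a clear green plate. I'll move above the blue slot.

```bash
python3 -m crank '[{"slide":[0.022,0.008,0.01],"turn":0},{"slide":[0.044,0.016,0.03],"turn":0},{"slide":[0.066,0.026,0.05],"turn":0},{"slide":[0.066,0.034,0.075],"turn":0},{"slide":[0.066,0.034,0.095],"turn":0},{"slide":[0.066,0.034,0.11],"turn":0},{"slide":[0.066,0.034,0.118],"turn":0},{"slide":[0.066,0.034,0.12],"turn":0},{"slide":[0.066,0.034,0.12],"turn":0},{"slide":[0.066,0.034,0.12],"turn":0}]'
python3 -c "
from h import *
go(.4370,.0204,.067,97.3)"
```

```text
time: 11.08
position: [0.4368, 0.0203, 0.1002]
orientation: [0.0, -0.064, 0.998, -0.0]
wrist_force: [0.3, 0.9, -2.6]
opening: 0.0098
finger_force: 30.0
t 11.0833 pos [0.4368 0.0203 0.1002] yaw 97.34 tilt 0.05 slide [-0.0002  0.0001  0.0332] turn 0.0006 open 0.0098 F [ 0.3  0.9 -2.6]
```

```bash
python3 -m crank '[{"slide":[0,0,0.005],"turn":0},{"slide":[0,0,0.01],"turn":0},{"slide":[0,0,0.014],"turn":0},{"slide":[0,0,0.018],"turn":0},{"slide":[0,0,0.022],"turn":0},{"slide":[0,0,0.026],"turn":0},{"slide":[0,0,0.03],"turn":0},{"slide":[0,0,0.034],"turn":0},{"slide":[0,0,0.034],"turn":0},{"slide":[0,0,0.034],"turn":0}]'
python3 -c "
from h import *
go(.4370,.0204,.067,97.3)"
```

```text
time: 11.92
position: [0.437, 0.0204, 0.0656]
orientation: [0.001, -0.064, 0.998, -0.0]
wrist_force: [2.2, 0.2, -0.1]
opening: 0.0101
finger_force: 30.0
t 11.9167 pos [0.437  0.0204 0.0656] yaw 97.34 tilt 0.08 slide [ 0.      0.     -0.0014] turn 0.0007 open 0.0101 F [ 2.2  0.2 -0.1]
```

```bash
python3 -m crank '[{"slide":[0,0,0],"turn":0},{"slide":[0,0,0],"turn":0},{"slide":[0,0,0],"turn":0},{"slide":[0,0,-0.01],"turn":0},{"slide":[0,0,-0.03],"turn":0},{"slide":[0,0,-0.06],"turn":0},{"slide":[0,0,-0.1],"turn":0},{"slide":[0,-0.01,-0.14],"turn":0},{"slide":[0,-0.03,-0.17],"turn":0},{"slide":[0,-0.06,-0.19],"turn":0}]' 0.35
python3 -c "
from h import *
go(.51,-.335,.28,80)"
```

```text
time: 12.75
position: [0.4443, -0.0384, 0.2595]
orientation: [0.002, -0.066, 0.998, 0.0]
wrist_force: [1.2, 0.2, 0.6]
opening: 0.0304
finger_force: 0.0
t 12.75 pos [ 0.4443 -0.0384  0.2595] yaw 97.52 tilt 0.23 slide [-0.0264 -0.3026 -0.0205] turn 0.3057 open 0.0304 F [1.2 0.2 0.6]
```

```bash
python3 -m crank '[{"slide":[-0.003,-0.035,-0.005],"turn":0.03},{"slide":[-0.006,-0.073,-0.01],"turn":0.07},{"slide":[-0.009,-0.112,-0.015],"turn":0.11},{"slide":[-0.012,-0.15,-0.02],"turn":0.15},{"slide":[-0.016,-0.19,-0.02],"turn":0.19},{"slide":[-0.02,-0.23,-0.02],"turn":0.24},{"slide":[-0.023,-0.27,-0.02],"turn":0.28},{"slide":[-0.026,-0.3,-0.02],"turn":0.305},{"slide":[-0.026,-0.3,-0.02],"turn":0.305},{"slide":[-0.026,-0.3,-0.02],"turn":0.305}]'
python3 - <<'E'
from h import *
im=wrist('w4');P=pts(im)
m=masks(im)['red']&(P[...,2]>.073)&(P[...,2]<.083)
for b in blobs(m,P,40):print(*b)
p=P[m&(P[...,0]<.53)];r=cv2.minAreaRect(p[:,:2].astype(np.float32)*1000);print(r)
go(.4483,-.3255,.067,80)
E
```

```text
time: 13.58
position: [0.5074, -0.3347, 0.2756]
orientation: [-0.001, 0.09, 0.996, -0.0]
wrist_force: [0.2, 1.0, -0.4]
opening: 0.0307
finger_force: 0.0
1240 [323.5 122.9] [ 0.4494 -0.326   0.0769] [array([ 451.8, -326.5]), array([  9.1, 118.4]), np.float64(79.7)]
((451.796875, -326.5277404785156), (9.100966453552246, 118.43280792236328), 79.7409896850586)
t 13.6333 pos [ 0.5077 -0.3333  0.2757] yaw 79.84 tilt 0.03 slide [ 0.0597 -0.0029  0.2087] turn -0.0027 open 0.0309 F [0.3 0.2 0.3]
```

View pics/w4.png

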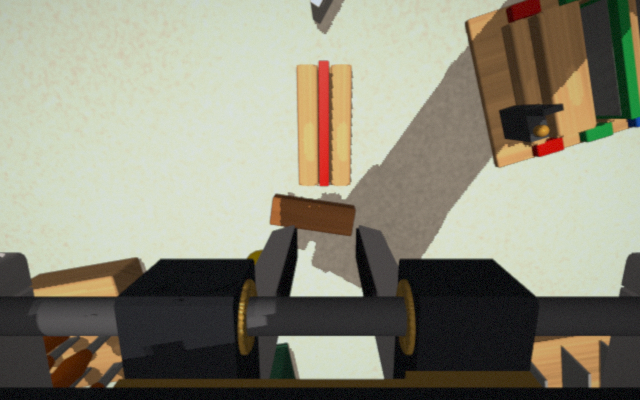

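The red plate is at (323,123), aligned with the jaws, and the white decoy is out of the way at (322,10). Grasping.

```bash
python3 -m crank '[{"slide":[0.02,-0.003,0.02],"turn":0.002},{"slide":[0.038,-0.003,0.045],"turn":0.002},{"slide":[0.056,-0.003,0.075],"turn":0.002},{"slide":[0.056,-0.003,0.105],"turn":0.002},{"slide":[0.056,-0.003,0.135],"turn":0.002},{"slide":[0.056,-0.003,0.16],"turn":0.002},{"slide":[0.056,-0.003,0.18],"turn":0.002},{"slide":[0.056,-0.003,0.195],"turn":0.002},{"slide":[0.056,-0.003,0.209],"turn":0.002},{"slide":[0.056,-0.003,0.209],"turn":0.002}]'
python3 -m crank '[{"slide":[0,0,0],"turn":0},{"slide":[0,0,0],"turn":0},{"slide":[0,0,0],"turn":0},{"slide":[0,0,0],"turn":0},{"slide":[0,0,0],"turn":0},{"slide":[0,0,0],"turn":0},{"slide":[0,0,0],"turn":0},{"slide":[0,0,-0.01],"turn":0},{"slide":[0,0,-0.035],"turn":0},{"slide":[0,0,-0.065],"turn":0}]' 1
python3 -c "
from h import *
go(.515,-.12,.22,97.3)"
```

```text
time: 14.47
position: [0.4519, -0.3242, 0.0649]
orientation: [-0.001, 0.088, 0.996, 0.001]
wrist_force: [-0.4, 0.5, 0.5]
opening: 0.0308
finger_force: 0.0
time: 15.3
position: [0.4515, -0.326, 0.1318]
orientation: [-0.001, 0.089, 0.996, 0.0]
wrist_force: [0.9, 0.8, -1.1]
opening: 0.01
finger_force: 30.0
t 15.3 pos [ 0.4515 -0.326   0.1318] yaw 79.74 tilt 0.15 slide [-0.0256  0.2141 -0.0881] turn -0.3065 open 0.01 F [ 0.9  0.8 -1.1]
```

```bash
python3 -m crank '[{"slide":[0,0,-0.03],"turn":0},{"slide":[-0.003,0.03,-0.05],"turn":-0.04},{"slide":[-0.007,0.065,-0.07],"turn":-0.1},{"slide":[-0.012,0.1,-0.088],"turn":-0.16},{"slide":[-0.016,0.138,-0.088],"turn":-0.21},{"slide":[-0.021,0.176,-0.088],"turn":-0.26},{"slide":[-0.026,0.2,-0.088],"turn":-0.306},{"slide":[-0.026,0.214,-0.088],"turn":-0.306},{"slide":[-0.026,0.214,-0.088],"turn":-0.306},{"slide":[-0.026,0.214,-0.088],"turn":-0.306}]'
python3 - <<'E'
from h import *
im=wrist('w5');P=pts(im)
go(.4473,-.0888,.067,97.3)
for k,m in masks(im).items():
    for b in blobs(m&(P[...,2]<.03)&(P[...,2]>.02)&(P[...,0]<.56),P,30): print(k,*b)
m=masks(im)['red']&(P[...,2]>.2);
for b in blobs(m,P,50):print('plate',*b)
for c in('green','blue'):
    for b in blobs(masks(im)[c]&(P[...,2]>.07)&(P[...,2]<.085),P,50):print(c,'plate',*b)
E
```

```text
time: 16.13
position: [0.516, -0.1203, 0.2201]
orientation: [0.0, -0.064, 0.998, -0.0]
wrist_force: [1.1, -0.3, -1.1]
opening: 0.0099
finger_force: 30.0
t 16.1833 pos [ 0.5158 -0.1212  0.2201] yaw 97.25 tilt 0.03 slide [0.0639 0.0409 0.153 ] turn -0.0009 open 0.0096 F [ 0.1 -0.1 -1.8]
red 555 [368.2  32.3] [ 0.3736 -0.099   0.0259] [array([373.7, -99.1]), array([14.7, 28.8]), np.float64(7.1)]
red 434 [364.1 192.9] [ 0.5215 -0.0803  0.0259] [array([521.4, -80.2]), array([15.7, 28.4]), np.float64(7.7)]
green 530 [427.4  32. ] [ 0.3663 -0.0458  0.026 ] [array([366.7, -44.9]), array([14.7, 28.6]), np.float64(7.3)]
green 411 [418.5 192.4] [ 0.5142 -0.0261  0.026 ] [array([513.5, -26. ]), array([15.3, 28.8]), np.float64(8.0)]
blue 580 [488.1  32.4] [0.3598 0.0093 0.0259] [array([359.8,   9.6]), array([15. , 28.8]), np.float64(7.3)]
blue 427 [472.6 193. ] [0.508  0.0278 0.026 ] [array([507.5,  28.3]), array([15.6, 29. ]), np.float64(7.5)]
plate 3909 [326.2 210.5] [ 0.4898 -0.1228  0.2295] [array([ 490.6, -123.2]), array([80.1, 10.6]), np.float64(7.3)]
plate 812 [326.1 356.7] [ 0.561  -0.1138  0.2295] [array([ 512.3, -119.6]), array([124.1,   8.9]), np.float64(7.0)]
green plate 1957 [439.4 109.6] [ 0.4345 -0.0368  0.0769] [array([438.7, -35.6]), array([119.6,   9.6]), np.float64(7.4)]
blue plate 2147 [506.8 117. ] [0.4341 0.0191 0.0769] [array([436.5,  21.2]), array([117.7,  11.4]), np.float64(7.3)]
```

View pics/w5.png

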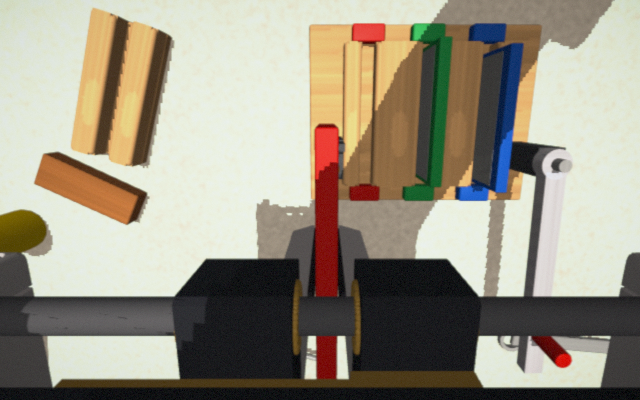

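The red plate is held, and the blue plate stands in its slot at (507,117). The arm was still settling, so I'll hold and measure again.

```bash
python3 -m crank '[{"slide":[0.03,0.02,0.01],"turn":0},{"slide":[0.03,0.02,0.01],"turn":0},{"slide":[0.03,0.02,0.01],"turn":0},{"slide":[0.03,0.02,0.01],"turn":0},{"slide":[0.03,0.02,0.01],"turn":0},{"slide":[0.03,0.02,0.01],"turn":0},{"slide":[0.03,0.02,0.01],"turn":0},{"slide":[0.03,0.02,0.01],"turn":0},{"slide":[0.03,0.02,0.01],"turn":0},{"slide":[0.03,0.02,0.01],"turn":0}]'
python3 - <<'E'
from h import *
a=np.radians(7.3);B=np.array([[np.cos(a),np.sin(a)],[-np.sin(a),np.cos(a)]])
for i in range(3):
    im=wrist('w6');P=pts(im)
    go(.4473,-.0888,.067,97.3);print('TCP uv',B@arm.get_obs()['position'][:2])
    M=masks(im)
    L=[b for b in blobs(M['red']&(P[...,2]<.03)&(P[...,2]>.02)&(P[...,0]<.56),P,100)]
    print('slot uv',B@(np.mean([b[3][0] for b in L],0)/1000),len(L))
    for b in blobs(M['red']&(P[...,2]>.19),P,50):print('plate',B@b[3][0]/1000,b[3][1:])
    for c in('green','blue'):
      for b in blobs(M[c]&(P[...,2]>.07)&(P[...,2]<.085),P,400):print(c,B@b[3][0]/1000)
E
```

```text
time: 17.02
position: [0.4838, -0.1046, 0.2095]
orientation: [-0.0, -0.064, 0.998, -0.0]
wrist_force: [0.1, 0.2, -1.7]
opening: 0.0098
finger_force: 30.0
t 17.0667 pos [ 0.4838 -0.1045  0.2095] yaw 97.29 tilt 0.01 slide [0.0342 0.0202 0.1425] turn -0.0002 open 0.0099 F [-0.1  0.  -2.6]
TCP uv [ 0.46660016 -0.1651392 ]
slot uv [ 0.43104933 -0.14358495] 2
plate [ 0.44090283 -0.16425452] [array([79.6, 11.7]), np.float64(7.1)]
plate [ 0.46279542 -0.16413533] [array([123.4,   8.9]), np.float64(7.0)]
green [ 0.43054682 -0.0908436 ]
blue [ 0.43540649 -0.03480688]
t 17.1167 pos [ 0.4838 -0.1045  0.2095] yaw 97.29 tilt 0.01 slide [0.0342 0.0202 0.1425] turn -0.0002 open 0.01 F [-0.   0.3 -1.9]
TCP uv [ 0.46661939 -0.16512163]
slot uv [ 0.43118029 -0.14334968] 2
plate [ 0.4409639  -0.16456479] [array([79.8, 10.8]), np.float64(6.8)]
plate [ 0.46263516 -0.16381235] [array([123.2,   8.9]), np.float64(6.8)]
green [ 0.4305214  -0.09104198]
blue [ 0.43534542 -0.03449661]
t 17.1667 pos [ 0.4838 -0.1045  0.2095] yaw 97.29 tilt 0.01 slide [0.0342 0.0202 0.1425] turn -0.0002 open 0.01 F [ 0.5  0.3 -2.2]
TCP uv [ 0.46658596 -0.16509772]
slot uv [ 0.43120447 -0.14355442] 2
plate [ 0.4409766 -0.1644656] [array([79.8, 11.5]), np.float64(7.9)]
plate [ 0.46292003 -0.16394966] [array([123.6,   8.9]), np.float64(6.9)]
green [ 0.430646   -0.09085631]
blue [ 0.43602704 -0.03468474]
```

```bash
python3 -m crank '[{"slide":[0.016,0.01,0.02],"turn":0},{"slide":[0.031,0.02,0.045],"turn":0},{"slide":[0.031,0.02,0.07],"turn":0},{"slide":[0.031,0.02,0.09],"turn":0},{"slide":[0.031,0.02,0.105],"turn":0},{"slide":[0.031,0.02,0.11],"turn":0},{"slide":[0.031,0.02,0.11],"turn":0},{"slide":[0.031,0.02,0.11],"turn":0},{"slide":[0.031,0.02,0.11],"turn":0},{"slide":[0.031,0.02,0.11],"turn":0}]'
python3 -m crank '[{"slide":[0,0,0.004],"turn":0},{"slide":[0,0,0.008],"turn":0},{"slide":[0,0,0.012],"turn":0},{"slide":[0,0,0.015],"turn":0},{"slide":[0,0,0.018],"turn":0},{"slide":[0,0,0.02],"turn":0},{"slide":[0,0,0.022],"turn":0},{"slide":[0,0,0.022],"turn":0},{"slide":[0,0,0.022],"turn":0},{"slide":[0,0,0.022],"turn":0}]'
python3 -c "
from h import *
go(.4473,-.0888,.067,97.3)"
```

```text
time: 18.0
position: [0.4511, -0.0886, 0.1004]
orientation: [0.001, -0.064, 0.998, -0.0]
wrist_force: [-0.9, 0.1, -1.1]
opening: 0.0103
finger_force: 30.0
time: 18.83
position: [0.4505, -0.0886, 0.0776]
orientation: [0.0, -0.064, 0.998, -0.0]
wrist_force: [-0.7, -0.3, -1.6]
opening: 0.0099
finger_force: 30.0
t 18.8333 pos [ 0.4505 -0.0886  0.0776] yaw 97.29 tilt 0.01 slide [0.0032 0.0002 0.0106] turn -0.0003 open 0.0099 F [-0.7 -0.3 -1.6]
```

Entered without contact; going the rest of the way down, then releasing.

```bash
python3 -m crank '[{"slide":[0,0,0.003],"turn":0},{"slide":[0,0,0.006],"turn":0},{"slide":[0,0,0.009],"turn":0},{"slide":[0,0,0.0115],"turn":0},{"slide":[0,0,0.0115],"turn":0},{"slide":[0,0,0.0115],"turn":0},{"slide":[0,0,0.0115],"turn":0},{"slide":[0,0,0.0115],"turn":0},{"slide":[0,0,0.0115],"turn":0},{"slide":[0,0,0.0115],"turn":0}]'
python3 -m crank '[{"slide":[0,0,0],"turn":0},{"slide":[0,0,0],"turn":0},{"slide":[0,0,0],"turn":0},{"slide":[0,0,-0.01],"turn":0},{"slide":[0,0,-0.03],"turn":0},{"slide":[0,0,-0.06],"turn":0},{"slide":[0,0,-0.1],"turn":0},{"slide":[0,0,-0.14],"turn":0},{"slide":[-0.02,0.01,-0.17],"turn":0},{"slide":[-0.05,0.03,-0.19],"turn":0}]' 0.35
python3 -m crank '[{"slide":[-0.02,0.015,0],"turn":0},{"slide":[-0.02,0.025,0],"turn":0},{"slide":[-0.02,0.03,0],"turn":0},{"slide":[-0.02,0.03,0],"turn":0},{"slide":[-0.02,0.03,0],"turn":0},{"slide":[-0.02,0.03,0],"turn":0},{"slide":[-0.02,0.03,0],"turn":0},{"slide":[-0.02,0.03,0],"turn":0},{"slide":[-0.02,0.03,0],"turn":0},{"slide":[-0.02,0.03,0],"turn":0}]'
python3 - <<'E'
from h import *
a=np.radians(7.3);B=np.array([[np.cos(a),np.sin(a)],[-np.sin(a),np.cos(a)]])
im=wrist('w7');P=pts(im);M=masks(im);go(.6117,.0798,.2,98.4)
for c in('red','green','blue'):
  for b in blobs(M[c]&(P[...,2]>.06)&(P[...,2]<.095)&(P[...,0]<.53)&(P[...,1]>-.2),P,100):print(c,B@b[3][0]/1000,b[2][2],b[3])
E
```

```text
time: 19.67
position: [0.4511, -0.0885, 0.0664]
orientation: [0.001, -0.064, 0.998, 0.0]
wrist_force: [-1.6, 1.5, 13.3]
opening: 0.0097
finger_force: 30.0
time: 20.5
position: [0.4961, -0.0545, 0.2607]
orientation: [0.002, -0.061, 0.998, 0.0]
wrist_force: [-0.4, -1.3, 0.5]
opening: 0.0303
finger_force: 0.0
time: 21.33
position: [0.5122, -0.0204, 0.256]
orientation: [-0.0, -0.063, 0.998, -0.0]
wrist_force: [0.1, -0.2, 0.6]
opening: 0.0306
finger_force: 0.0
t 21.3833 pos [ 0.5123 -0.0203  0.256 ] yaw 97.27 tilt 0.01 slide [-0.1113  0.0868  0.056 ] turn -0.0197 open 0.0304 F [0.1 0.  0.4]
red [ 0.43447895 -0.14357062] 0.0768 [array([449.2, -87.2]), array([118.9,  10.2]), np.float64(7.3)]
green [ 0.43093333 -0.09018739] 0.077 [array([438.9, -34.7]), array([119.8,   9.6]), np.float64(7.3)]
blue [ 0.4353073  -0.03479418] 0.0768 [array([436.2,  20.8]), array([119.2,   9.2]), np.float64(7.4)]
```

View pics/w7.png

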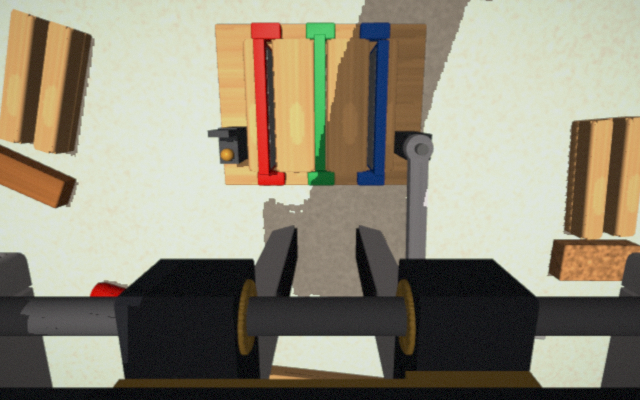

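All three plates sit with their tops at 77 mm in the red (262), green (320) and blue (380) columns. Returning to the knob.

```bash
python3 -m crank '[{"slide":[-0.028,0.022,0],"turn":-0.02},{"slide":[-0.056,0.044,0],"turn":-0.02},{"slide":[-0.084,0.066,0],"turn":-0.02},{"slide":[-0.111,0.087,0.01],"turn":-0.02},{"slide":[-0.111,0.087,0.03],"turn":-0.02},{"slide":[-0.111,0.087,0.06],"turn":-0.02},{"slide":[-0.111,0.087,0.09],"turn":-0.02},{"slide":[-0.111,0.087,0.115],"turn":-0.02},{"slide":[-0.111,0.087,0.131],"turn":-0.02},{"slide":[-0.111,0.087,0.131],"turn":-0.02}]'
python3 -m crank '[{"slide":[0,0,0],"turn":0},{"slide":[0,0,0],"turn":0},{"slide":[0,0,0],"turn":0},{"slide":[0,0,0],"turn":0},{"slide":[0,0,0],"turn":0},{"slide":[0,0,0],"turn":0},{"slide":[0,0,0],"turn":0},{"slide":[0,0,0],"turn":0},{"slide":[0,0,0],"turn":0},{"slide":[0,0,0],"turn":0}]' 1
python3 - <<'E'
from h import *
go(.6117,.0798,.125,98.4)
import math
o=arm.get_obs();M=q2R(o['orientation']);H=np.array([.4649,.0574]);d=o['position'][:2]-H
print('r',np.hypot(*d),'ang',np.radians(np.degrees(np.arctan2(d[1],d[0]))+82.7))
for i in range(0,11):
    a=-.118*i;c,s=math.cos(a),math.sin(a);e=np.array([c*d[0]-s*d[1],s*d[0]+c*d[1]])-d
    print(round(-a,3),(M.T@[e[0],e[1],0]).round(3)[:2])
E
```

```text
time: 22.22
position: [0.6096, 0.08, 0.1215]
orientation: [-0.003, -0.074, 0.997, -0.0]
wrist_force: [-0.0, -0.9, -0.1]
opening: 0.0307
finger_force: 0.0
time: 23.05
position: [0.6122, 0.0804, 0.1263]
orientation: [0.001, -0.074, 0.997, 0.0]
wrist_force: [-0.1, -0.7, 7.0]
opening: 0.0135
finger_force: 30.0
t 23.05 pos [0.6122 0.0804 0.1263] yaw 98.44 tilt 0.13 slide [ 0.0005 -0.0005  0.0013] turn 0.0007 open 0.0135 F [-0.1 -0.7  7. ]
r 0.1490366786170531 ang 1.5979961604508799
0.0 [0. 0.]
0.118 [ 0.001 -0.018]
0.236 [ 0.004 -0.035]
0.354 [ 0.009 -0.052]
0.472 [ 0.016 -0.068]
0.59 [ 0.025 -0.083]
0.708 [ 0.035 -0.097]
0.826 [ 0.047 -0.11 ]
0.944 [ 0.061 -0.121]
1.062 [ 0.075 -0.131]
1.18 [ 0.091 -0.138]
```

```bash
python3 -m crank '[{"slide":[0.001,-0.018,0],"turn":0.118},{"slide":[0.004,-0.035,0],"turn":0.236},{"slide":[0.009,-0.052,0],"turn":0.354},{"slide":[0.016,-0.068,0],"turn":0.472},{"slide":[0.025,-0.083,0],"turn":0.59},{"slide":[0.035,-0.097,0],"turn":0.708},{"slide":[0.047,-0.11,0],"turn":0.826},{"slide":[0.061,-0.121,0],"turn":0.944},{"slide":[0.075,-0.131,0],"turn":1.062},{"slide":[0.091,-0.138,0],"turn":1.18}]'
python3 - <<'E'
from h import *
go(.6117,.0798,.125,98.4)
import math
o=arm.get_obs();M=q2R(o['orientation']);H=np.array([.4649,.0574]);d=o['position'][:2]-H
print('r',np.hypot(*d),'ang',np.radians(np.degrees(np.arctan2(d[1],d[0]))+82.7))
for a in (-.1,-.2,-.3,-.35,-.39,-.42,-.45,-.48):
    c,s=math.cos(a),math.sin(a);e=np.array([c*d[0]-s*d[1],s*d[0]+c*d[1]])-d
    print(round(-a,3),(M.T@[e[0],e[1],0]).round(4)[:2])
E
```

```text
time: 23.88
position: [0.5424, -0.0711, 0.1263]
orientation: [0.002, 0.497, 0.868, 0.001]
wrist_force: [2.6, -3.2, 6.5]
opening: 0.0133
finger_force: 30.0
t 23.8833 pos [ 0.5424 -0.0711  0.1263] yaw 30.45 tilt 0.2 slide [0.095  0.1362 0.0015] turn -1.186 open 0.0133 F [ 2.6 -3.2  6.5]
r 0.15005073817700937 ang 0.4155066778776163
0.1 [ 0.0006 -0.015 ]
0.2 [ 0.0026 -0.0298]
0.3 [ 0.0062 -0.0444]
0.35 [ 0.0085 -0.0516]
0.39 [ 0.0106 -0.0572]
0.42 [ 0.0123 -0.0613]
0.45 [ 0.0142 -0.0654]
0.48 [ 0.0162 -0.0695]
```

```bash
python3 -m crank '[{"slide":[0.001,-0.015,0],"turn":0.1},{"slide":[0.003,-0.03,0],"turn":0.2},{"slide":[0.005,-0.04,0],"turn":0.27},{"slide":[0.007,-0.047,0],"turn":0.32},{"slide":[0.009,-0.053,0],"turn":0.36},{"slide":[0.011,-0.058,0],"turn":0.4},{"slide":[0.013,-0.063,0],"turn":0.43},{"slide":[0.013,-0.063,0],"turn":0.43},{"slide":[0.013,-0.063,0],"turn":0.43},{"slide":[0.013,-0.063,0],"turn":0.43}]'
python3 - <<'E'
from h import *
go(.6117,.0798,.125,98.4)
o=arm.get_obs();H=np.array([.4649,.0574]);d=o['position'][:2]-H
print('r',np.hypot(*d),'ang',np.radians(np.degrees(np.arctan2(d[1],d[0]))+82.7))
E
```

```text
time: 24.72
position: [0.4838, -0.0915, 0.1265]
orientation: [0.003, 0.668, 0.744, 0.002]
wrist_force: [15.7, -4.8, -2.9]
opening: 0.0134
finger_force: 30.0
t 24.7167 pos [ 0.4838 -0.0915  0.1265] yaw 6.2 tilt 0.4 slide [0.1564 0.1456 0.0021] turn -1.6092 open 0.0134 F [15.7 -4.8 -2.9]
r 0.1500469388414993 ang -0.001193397146959926
```

```bash
python3 -m crank '[{"slide":[0,0,0],"turn":0},{"slide":[0,0,0],"turn":0},{"slide":[0,0,0],"turn":0},{"slide":[0,0,-0.01],"turn":0},{"slide":[0,0,-0.03],"turn":0},{"slide":[0,0,-0.06],"turn":0},{"slide":[0,0,-0.09],"turn":0},{"slide":[-0.02,0,-0.12],"turn":0},{"slide":[-0.05,0,-0.14],"turn":0},{"slide":[-0.06,0,-0.15],"turn":0}]' 0.35
python3 -m crank '[{"slide":[0,0,0],"turn":0},{"slide":[0,0,0],"turn":0},{"slide":[0,0,0],"turn":0},{"slide":[0,0,0],"turn":0},{"slide":[0,0,0],"turn":0},{"slide":[0,0,0],"turn":0},{"slide":[0,0,0],"turn":0},{"slide":[0,0,0],"turn":0},{"slide":[0,0,0],"turn":0},{"slide":[0,0,0],"turn":0}]'
python3 - <<'E'
from h import *
a=np.radians(7.3);B=np.array([[np.cos(a),np.sin(a)],[-np.sin(a),np.cos(a)]])
im=wrist('w8');P=pts(im);M=masks(im);go(.6117,.0798,.2,98.4)
for c in('red','green','blue'):
  for b in blobs(M[c]&(P[...,2]>.07)&(P[...,2]<.14),P,60):print(c,B@b[2][:2],b)
# bar direction: grey pixels at bar-top height
h=cv2.cvtColor(im['pixels'],cv2.COLOR_RGB2HSV);m=(h[...,1]<60)&(abs(P[...,2]-.097)<.003)&(P[...,0]>.42)&(P[...,0]<.55)&(P[...,1]<.04)&(P[...,1]>-.12)
p=P[m];vx=cv2.fitLine(p[:,:2].astype(np.float32),cv2.DIST_HUBER,0,.01,.01).ravel();print('bar deg from rack y',(np.degrees(np.arctan2(vx[1],vx[0]))-97.3)%180,m.sum(),p[:,1].min(),p[:,1].max())
E
```

```text
time: 25.55
position: [0.4876, -0.1538, 0.2786]
orientation: [0.002, 0.669, 0.743, 0.001]
wrist_force: [-0.7, -0.8, -0.1]
opening: 0.0308
finger_force: 0.0
time: 26.38
position: [0.4873, -0.1504, 0.275]
orientation: [0.0, 0.668, 0.744, -0.0]
wrist_force: [0.6, 0.0, 0.5]
opening: 0.0308
finger_force: 0.0
t 26.4333 pos [ 0.4873 -0.1504  0.275 ] yaw 6.19 tilt 0.01 slide [0.2155 0.1485 0.0749] turn -1.6094 open 0.0304 F [-0.5 -0.5 -0.1]
red [ 0.48605175 -0.14392658] (np.int32(171), array([347.5, 113.8]), array([ 0.5004, -0.081 ,  0.0769]), [array([500.5, -81.1]), array([16.5,  9.4]), np.float64(6.9)])
red [ 0.41739827 -0.14390296] (np.int32(833), array([276.5, 115.2]), array([ 0.4323, -0.0897,  0.0769]), [array([432.4, -89.7]), array([84.5,  9.6]), np.float64(7.3)])
red [ 0.46853698 -0.15236951] (np.int32(195), array([330. , 124.5]), array([ 0.4841, -0.0916,  0.1328]), [array([484.1, -91.7]), array([11.5, 12.1]), np.float64(6.1)])
green [ 0.41538886 -0.0911198 ] (np.int32(1071), array([271.4,  57.1]), array([ 0.4236, -0.0376,  0.0769]), [array([423.4, -37.3]), array([87.6,  9.8]), np.float64(6.9)])
green [ 0.48412881 -0.09125531] (np.int32(148), array([345. ,  55.7]), array([ 0.4918, -0.029 ,  0.0769]), [array([492.2, -28.5]), array([12.2,  9.1]), np.float64(6.5)])
bar deg from rack y 179.10837 2584 -0.11997271683742755 0.011082823081121101
```

View pics/w8.png

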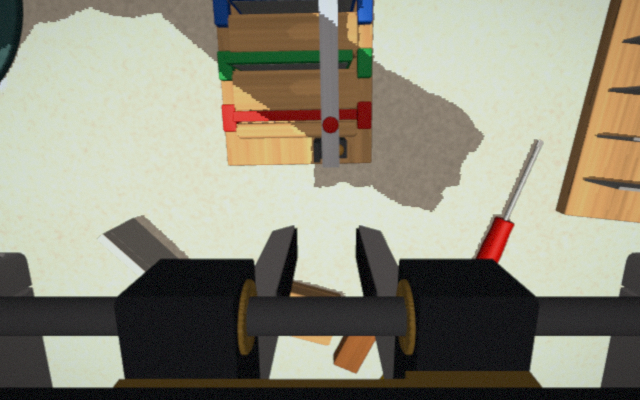

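The bar is shut over the plates, with the knob at (330,124) and its end against the detent post at (330,150). The plates are seated and nothing is touching the robot.

```bash
python3 -c "
from rig import arm
print(arm.sign_off())"
```

```text
the job is handed in; nothing more can be done
None
```

The blue and red plates are fully home in their own slots, the green plate is still in its slot, the keeper bar is shut at about 0 rad, and the job was handed in at about 26 s of the 72 s; sign-off gave no verdict.

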